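Index the coin-tube carousel to its widest tube

ROBOT

A 6-joint arm with a two-finger parallel gripper is mounted at the origin on the work surface. World frame = base frame: x ahead of the robot, y to its left, z up, the work surface at z = 0. Lengths are in m, angles in rad, forces in N, time in s.
With the tool pointing down it reaches from about 0.425 to 1.125 m from the base axis. Payload 14.9 kg.
Tool frame: the origin (TCP) lies at the very end of the fingers, on their centre line; the grasp point (between the pads) lies bot.tcp_to_grasp behind it (bot.tcp_to_grasp is the distance from the TCP to the grasp point, in m); y points along the fingers, x is the direction in which the jaws open and shut, and the axes are right-handed (so a half turn about y gives the same grasp; the last joint's range is limited). The gripper opens to 91 mm and grips with 3 to 60 N. Pads are 32 mm wide; open, the fingers measure 118 mm over their backs; the gripper's body (76 mm by 178 mm) begins 60 mm behind the grasp point.
Start: joints at [-1.256, 0.379, 1.734, -0, 1.028, -0.033], TCP at [0.239, -0.658, 0.214] pointing down, gripper open.
Joint ranges: [-2.77, 2.77], [-0.74, 2.19], [0, 2.66], [-1.06, 4.2], [0.31, 2.87], [-3.08, 3.08]. Speed limits (rad/s): [1.89, 1.89, 2.39, 3.14, 3.14, 3.14].

INTERFACE

Orientations are given as a 3x3 rotation matrix whose columns are the frame's x, y, z axes.
In Python, from cell import bot, optics, ticket gives the robot as it stands.
- The arm moves only by the shell command python3 -m handwheel 'ROWS'. ROWS is a JSON object of lists of equal length, an entry for each row: "grip": the gripper's target within -1 to 1 (fully open at 1, half-way at 0, shut at -1); "slide": the shift along the tool's x, y, z in units of 0.1 m (1.0 is 0.1 m), a list of three; "roll": the turn about the tool's y in units of pi rad (1.0 is pi rad). A call has 1 to 12 rows; each row shifts and turns the pose as measured when the row begins, along the tool's axes as they then stand; what a row does not reach is not made up. A row lasts 1/10 s, in which the tool goes at most 50 mm and 8.59 degrees, less where a joint would pass 70% of its speed; a pose out of reach is approached as far as the arm can. A call with a number of a shift or a turn outside -1 to 1 is refused whole. A call with a gripper value outside its range is refused whole. The fingers move at their own pace and stop on an object; the grip force is fixed at half the most. Time passes only in rows, so rows that do not move let the fingers close. It gives the time, the measured TCP pose, the force and the opening at its end, in the units of the state.
- bot.get_state(): the state, without advancing time (a new reading comes with each control period).
- optics.capture(name): name is "scene" or "top" or "wrist"; returns the picture (400x640x3 uint8, red, green, blue); there is no depth.
- optics.get_calibration(name): a dict with "vfov" (degrees; the focal length in pixels is half the picture's height over the tangent of half this angle, whatever the lens; pixels are square), "cx", "cy" (the principal point, pixels), "pose" (4x4, takes a point from camera to world coordinates); the wrist camera has in their place "tool_from_camera" (4x4, takes a point from camera to tool coordinates, whose origin is the TCP and whose axes are the tool frame's). Camera axes: x right, y down, z forward; pixel columns grow to the right and rows downward; lengths in m; the calibration is good to about 2 mm. A picture is of the moment at which its call begins: read the wrist's pose just before it. get_calibration takes no time and is no camera call.
- ticket.job_done(): hands the job in, once; it reports no verdict.
The state is a dict: "time": time; "joint_positions": joint angles; "qvel": joint speeds; "joint_efforts": joint torques, N m; "position": TCP position; "tcp_rot": TCP orientation; "ft_force": force on the tool from outside, world axes, zero at the start; "wrist_torque": the same for the moment, N m; "gripper_width": opening from 0.0 (shut) to 1.0 (fully open).
Only numpy, scipy, OpenCV 4.12 (cv2) and the standard library are available. Lean on these libraries where they do the work, as an engineer would, in place of code of your own. Each camera call takes 0.05 s, during which the arm holds its last target. There are 200 camera calls.

TASK

Turn the coin-tube carousel (the turntable with the steel coin chute) until its widest tube stands straight under the mouth of the chute and the disc has clicked into its detent there, then let go of it. Leave the neighbouring turntable with the three bowls as it stands.

Things in the scene. Friction and masses are not known exactly. Their poses are not given: they have to be found in the camera images.
- carousel (a joint): disc angle of the coin-tube carousel, anticlockwise from above positive, stops at +-1.9; starts between 0.6 and 1.4. At 0 the widest of its three tubes is under the chute's mouth, at 1.75 the narrowest, at -1.75 the middle one. A sprung roller makes a detent at each: it pulls in from 0.15 away, to about 0.05, past rim lobes felt to 0.3 (4 N at the post); elsewhere 0.5 N turns it and it stays put.
- carousel_post (a point): middle of the carousel's post: upright round dark steel, 18 mm thick, 60 mm tall, on the disc 100 mm from its axis, opposite the widest tube; the point is half-way up, 64 mm above the table (top 94 mm). Nothing else on the disc within 50 mm. It turns with the disc: aluminium, 244 mm wide, top 34 mm up, with upright open grey tubes 45 mm tall, 56, 40 and 28 mm wide, 78 mm from the axis.
- carousel_hub (a point): point on the carousel's axis at the disc's top, 34 mm above the table, fixed to the foot. Its x axis points level to the chute, z up. The steel chute (50 mm wide, on a column 186 mm from the axis) has its mouth about 90 mm from the axis and 95 mm above the table and rises outward to 190 mm. With joint carousel at 0 the post is 100 mm from here along -x.
- bowl_table_post (a point): middle of the like post (18 mm thick, 60 mm tall) on the neighbouring turntable, which has the same disc but three shallow bowls (68 mm wide, 22 mm tall) and no chute; to be left alone.

How it is judged:
At the end, for the whole second after the job is handed in: The carousel is at rest with its widest tube under the chute's mouth, in the detent (joint carousel within 0.175 rad, 10 degrees, of 0) (value of joint carousel between -0.175 and 0.175 rad and velocity of joint carousel between -0.1 and 0.1 rad/s); the robot touches nothing.
It fails at once if the post of the bowl turntable is moved by more than 20 mm (distance of bowl_table_post from where it was at the start of the episode above 0.02 m).
It also fails if it takes over 38 s, if anything falls off the work surface, if the arm or the gripper's body presses on something with over 40 N, if the wrist force passes 120 N, or if a joint passes its speed limit or range.

## Working session

There is one attempt and no reset: what is moved stays moved. The work goes in short steps, Python scripts to look and compute and a shell command to move; the robot and the scene stay as the last step left them, time stands still between calls to the robot, and variables do not carry over. Pictures are saved under pics/ and viewed, about 8 in all and at most 12, crops included, and the job is handed in when it is done.

```bash
mkdir -p pics
python3 - <<'E'
from cell import bot, optics
import cv2,numpy as np
np.set_printoptions(precision=4,suppress=True)
s=bot.get_state();print(s);print(bot.tcp_to_grasp)
for n in("scene","top"):
    cv2.imwrite(f"pics/{n}1.png",optics.capture(n)[:,:,::-1]);print(n,optics.get_calibration(n))
E
```

```text
{'time': 0.0, 'joint_positions': array([-1.2563,  0.3794,  1.7348, -0.    ,  1.0285, -0.0333]), 'qvel': array([-0.0014, -0.0002,  0.0004, -0.0008, -0.0007, -0.0003]), 'joint_efforts': array([  0.0017, -76.3717, -43.4371,   0.0652,   0.0424,  -0.0001]), 'position': array([ 0.2385, -0.6577,  0.2133]), 'tcp_rot': array([[ 0.3409, -0.0004,  0.9401],
       [-0.9401,  0.0011,  0.3409],
       [-0.0011, -1.    ,  0.    ]]), 'ft_force': array([-0.6499,  0.0929,  0.1128]), 'wrist_torque': array([-0.0135,  0.0605,  0.0028]), 'gripper_width': 0.9971126104095489}
0.0188
scene {'vfov': 44.89643979279731, 'cx': 320.7741147021284, 'cy': 195.526170439702, 'pose': array([[-0.6529,  0.5851, -0.481 ,  1.0242],
       [ 0.7575,  0.5048, -0.414 ,  0.4239],
       [ 0.0006, -0.6347, -0.7728,  0.8557],
       [ 0.    ,  0.    ,  0.    ,  1.    ]])}
top {'vfov': 51.90617376161465, 'cx': 315.45210069679825, 'cy': 196.43166500601643, 'pose': array([[-0.0182, -0.9833,  0.1812,  0.3861],
       [-0.9988,  0.0097, -0.0481,  0.013 ],
       [ 0.0456, -0.1818, -0.9823,  0.781 ],
       [ 0.    ,  0.    ,  0.    ,  1.    ]])}
```

View pics/top1.png

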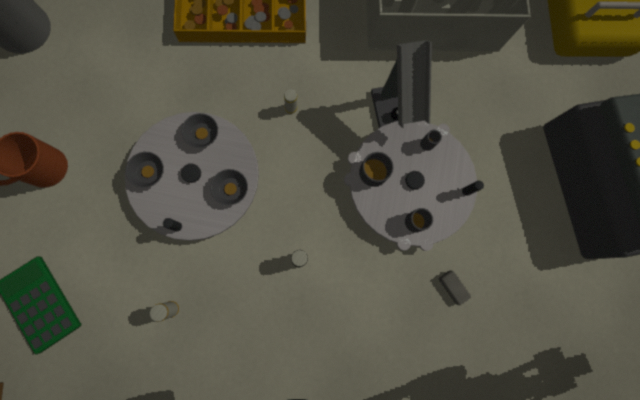

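View pics/scene1.png

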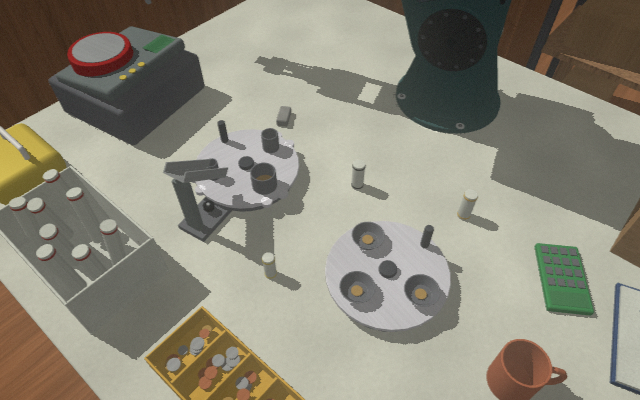

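The top view shows the coin carousel with its hub at about (414,182), post at about (473,188) and widest tube at (376,168). The chute runs from (413,124) up to (413,42). The bowl turntable is at (190,175). I'll enlarge both views.

Run:
```python
import cv2,numpy as np
a=cv2.imread("pics/top1.png")[30:260,335:495];b=cv2.imread("pics/scene1.png")[100:250,155:310]
a=cv2.resize(a,None,fx=2.5,fy=2.5,interpolation=2);b=cv2.resize(b,None,fx=2.5,fy=2.5,interpolation=2)
o=np.zeros((575,790,3),np.uint8);o[:,:400]=a;o[:375,402:402+387]=b[:, :387]
cv2.imwrite("pics/crop1.png",cv2.convertScaleAbs(o,alpha=1.6,beta=10))
```

```text
(no output)
```

View pics/crop1.png

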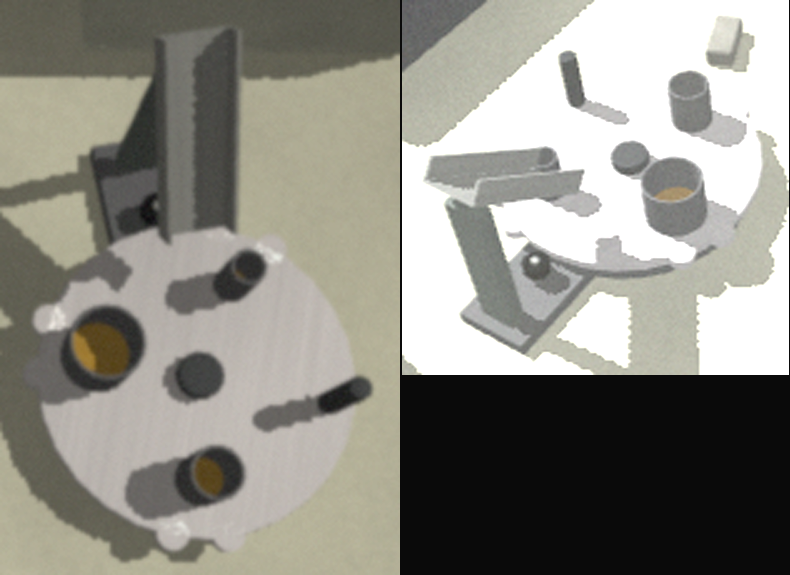

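Crop: the post base is at top-view pixel (465.8,192.4) and its top at (479,185.2). In the scene view these are (225,141.2) and (221.4,122.8). The disc centre is at about (414.2,183.2) in the top view.

```bash
cat > h.py <<'E'
from cell import bot, optics
import numpy as np
np.set_printoptions(precision=4,suppress=True)
def ray(cam,u,v,pose=None):
    c=optics.get_calibration(cam);f=200/np.tan(np.radians(c["vfov"]/2));P=c["pose"] if pose is None else pose
    return P[:3,3],P[:3,:3]@np.array([(u-c["cx"])/f,(v-c["cy"])/f,1])
def at(cam,u,v,z,pose=None):
    o,d=ray(cam,u,v,pose);return o+d*(z-o[2])/d[2]
E
python3 - <<'E'
from h import *
for l,c,u,v,z in [("disc c","top",414.2,183.2,.034),("discL","top",351.8,183,.034),("discR","top",477,183,.034),("discB","top",414,245,.034),
 ("postbase","top",465.8,192.4,.034),("posttop","top",479,185.2,.094),("pb","scene",225,141.2,.034),("pt","scene",221.4,122.8,.094),
 ("wide top","top",376.6,168.8,.079),("mouth","top",415,124,.1),("outer","top",414.2,44,.19),("mouth s","scene",220.6,165.2,.11),("plateback mid","top",380,92,.005),
 ("bowl c","top",192,177,.034),("bowlpost","top",165,222,.034)]:
    print(l,at(c,u,v,z))
E
```

```text
disc c [ 0.5474 -0.2102  0.034 ]
discL [ 0.5488 -0.0921  0.034 ]
discR [ 0.5468 -0.3308  0.034 ]
discB [ 0.4317 -0.2026  0.034 ]
postbase [ 0.5289 -0.3076  0.034 ]
posttop [ 0.53   -0.3064  0.094 ]
pb [ 0.5353 -0.3029  0.034 ]
pt [ 0.5353 -0.3017  0.094 ]
wide top [ 0.5644 -0.1308  0.079 ]
mouth [ 0.64   -0.1986  0.1   ]
outer [ 0.7402 -0.1777  0.19  ]
mouth s [ 0.6351 -0.1889  0.11  ]
plateback mid [ 0.7439 -0.1603  0.005 ]
bowl c [0.5625 0.2033 0.034 ]
bowlpost [0.4798 0.2483 0.034 ]
```

Both cameras agree on these positions:
- The hub is at about (0.549,-0.208).
- The post is at about (0.532,-0.305), a radius of 98 mm, which fits the given 100 mm.
- The chute points along about 9°, so the joint is at about +1.24.
- The goal for the post is about (0.450,-0.224).

I'll cage the post loosely between the jaws and sweep it clockwise. First move: over the post, with the jaw axis turned along the middle of the path.

```bash
python3 -m handwheel '{"grip":[1,1,1,1,1,1,1,1,1,1,1,1],"slide":[[-0.25,0,0.43],[-0.25,0,0.43],[-0.25,0,0.43],[-0.25,0,0.43],[-0.25,0,0.43],[-0.25,0,0.43],[-0.25,0,0.43],[-0.25,0,0.43],[-0.25,0,0.43],[0,0,0],[0,0,0],[0,0,0]],"roll":[0,0,0,0,0,0,0,0,0,-0.046,-0.046,-0.046]}'
python3 - <<'E'
from h import *
import cv2
s=bot.get_state();c=optics.get_calibration("wrist");im=optics.capture("wrist")
T=np.eye(4);T[:3,:3]=s["tcp_rot"];T[:3,3]=s["position"];P=T@c["tool_from_camera"]
np.save("P.npy",P);print(s["position"],s["tcp_rot"],P)
cv2.imwrite("pics/w1.png",im[:,:,::-1])
E
```

```text
time: 1.3
position: [0.5286, -0.3066, 0.2106]
tcp_rot: [[0.708, -0.003, 0.706], [-0.706, 0.003, 0.708], [-0.004, -1.0, 0.0]]
ft_force: [0.7, 0.2, -0.7]
gripper_width: 1.001
[ 0.5286 -0.3066  0.2106] [[ 0.7084 -0.0027  0.7058]
 [-0.7058  0.0033  0.7084]
 [-0.0042 -1.      0.0005]] [[ 0.7086 -0.683  -0.1772  0.5779]
 [-0.7056 -0.6876 -0.1715 -0.259 ]
 [-0.0047  0.2466 -0.9691  0.3817]
 [ 0.      0.      0.      1.    ]]
```

View pics/w1.png

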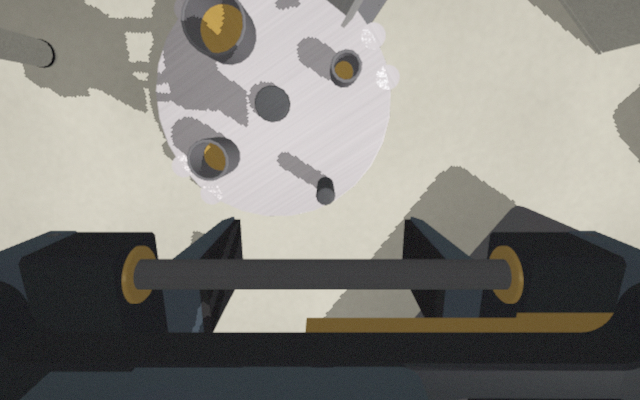

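In the wrist view the post top is at (326,196), its base at (324,181) and the hub knob at (272,103).

Run:
```python
from h import *
P=np.load("P.npy");c=optics.get_calibration("wrist");f=200/np.tan(np.radians(c["vfov"]/2));print(c)
for n,u,v,z in [("top",326,196,.094),("base",324,181,.034),("knob",272,103,.045),("discL",159,100,.034),("discR",391,100,.034),("wide",212,28,.079)]:
    print(n,at("wrist",u,v,z,P))
```

```text
{'vfov': 63.858371172271866, 'cx': 322.0565762897998, 'cy': 202.09380039658373, 'tool_from_camera': array([[ 1.    ,  0.0003, -0.0004,  0.0006],
       [ 0.0004, -0.247 ,  0.969 , -0.171 ],
       [ 0.0002, -0.969 , -0.247 ,  0.0686],
       [ 0.    ,  0.    ,  0.    ,  1.    ]])}
top [ 0.532  -0.3084  0.094 ]
base [ 0.5327 -0.3051  0.034 ]
knob [ 0.5531 -0.2104  0.045 ]
discL [ 0.4715 -0.1241  0.034 ]
discR [ 0.6417 -0.2936  0.034 ]
wide [ 0.5642 -0.1372  0.079 ]
```

The post is at (0.532,-0.307), 3 mm from the TCP. I'll lower around it and close to a loose cage of about 30 mm.

```bash
python3 -m handwheel '{"grip":[1,1,1,1,1,-0.35,-0.35,-0.35,-0.35,-0.35,-0.35,-0.35],"slide":[[0.02,0.4,0.02],[0,0.4,0],[0,0.4,0],[0,0.32,0],[0,0,0],[0,0,0],[0,0,0],[0,0,0],[0,0,0],[0,0,0],[0,0,0],[0,0,0]],"roll":[0,0,0,0,0,0,0,0,0,0,0,0]}'
```

```text
time: 2.55
position: [0.5348, -0.3092, 0.062]
tcp_rot: [[0.702, 0.007, 0.712], [-0.712, -0.003, 0.702], [0.007, -1.0, 0.003]]
ft_force: [0.7, 0.3, 0.3]
gripper_width: 0.417
```

```bash
python3 -m handwheel '{"grip":[-0.35,-0.35,-0.35,-0.35,-0.35,-0.35,-0.35,-0.35],"slide":[[-0.07,0.06,-0.04],[-0.07,0,-0.04],[-0.07,0,-0.03],[-0.07,0,-0.03],[-0.08,0,-0.02],[-0.08,0,-0.02],[-0.08,0,-0.01],[-0.08,0,-0.01]],"roll":[0,0,0,0,0,0,0,0]}'
```

```text
time: 3.35
position: [0.4735, -0.2785, 0.0549]
tcp_rot: [[0.702, 0.007, 0.713], [-0.713, -0.003, 0.702], [0.007, -1.0, 0.003]]
ft_force: [0.9, -0.6, -0.2]
gripper_width: 0.325
```

```bash
python3 -m handwheel '{"grip":[-0.35,-0.35,-0.35,-0.35,-0.35,-0.35,-0.35,-0.35,-0.35],"slide":[[-0.08,0,0.01],[-0.08,0,0.01],[-0.08,0,0.02],[-0.07,0,0.02],[-0.07,0,0.03],[-0.07,0,0.04],[-0.06,0,0.05],[-0.06,0,0.05],[0,0,0]],"roll":[0,0,0,0,0,0,0,0,0]}'
python3 - <<'E'
from h import *
import cv2
a=optics.capture("top")[30:260,335:495,::-1];b=optics.capture("scene")[100:250,155:310,::-1]
a=cv2.resize(a,None,fx=2.5,fy=2.5,interpolation=2);b=cv2.resize(b,None,fx=2.5,fy=2.5,interpolation=2)
o=np.zeros((575,790,3),np.uint8);o[:,:400]=a;o[:375,402:402+387]=b[:, :387]
cv2.imwrite("pics/crop2.png",cv2.convertScaleAbs(o,alpha=1.4,beta=10))
E
```

```text
time: 4.25
position: [0.4474, -0.2158, 0.0547]
tcp_rot: [[0.702, 0.007, 0.712], [-0.712, -0.003, 0.702], [0.007, -1.0, 0.003]]
ft_force: [0.4, -2.9, -0.4]
gripper_width: 0.325
```

View pics/crop2.png

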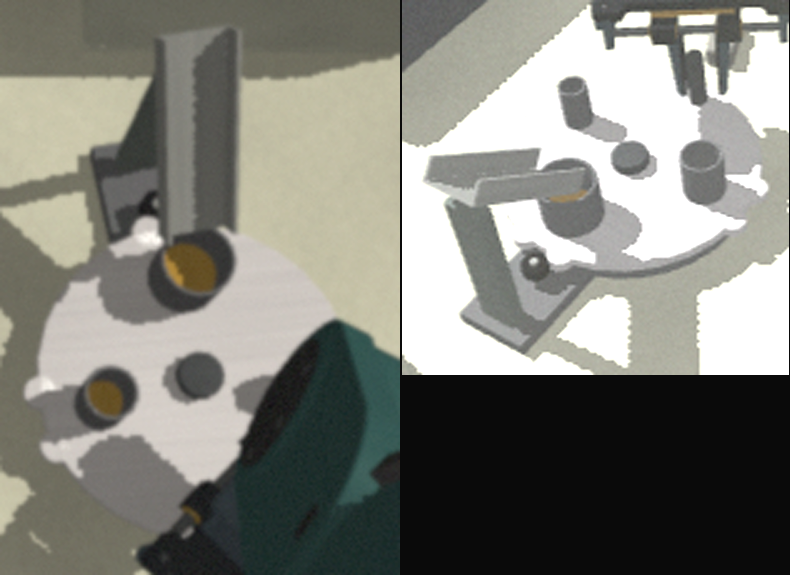

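The widest tube's rim is now at crop (196,267), which is top-view (413.4,136.8). The post base is at scene (273.4,140).

Run:
```python
from h import *
H=np.array([.550,-.209])
for n,c,u,v,z in [("wide","top",413.4,136.8,.079),("post b","scene",273.4,140,.034),("post t","scene",272,121.5,.094),("narrow? s","scene",155+(573-402)/2.5,100+85/2.5,.079)]:
    p=at(c,u,v,z);d=p[:2]-H;print(n,p,np.hypot(*d),np.degrees(np.arctan2(d[1],d[0])))
```

```text
wide [ 0.6235 -0.2006  0.079 ] 0.07397479274198646 6.496915558614295
post b [ 0.4558 -0.2172  0.034 ] 0.09456068287538662 -175.05027788851947
post t [ 0.4553 -0.2159  0.094 ] 0.09494384242336402 -175.8344983841255
narrow? s [ 0.5484 -0.2837  0.079 ] 0.07472123183785355 -91.23429222847498
```

About 4° past the estimated centre, within detent pull-in. I'll open, rise clear, move away and check.

```bash
python3 -m handwheel '{"grip":[-0.35,0.5,0.5,0.5,0.5,0.5,0.5,0.5,0.5,0.5,0.5,0.5],"slide":[[0.06,0,0],[0,0,0],[0,0,0],[0,0,0],[0,-0.3,0],[0,-0.4,0],[0,-0.4,0],[0,-0.4,0],[0.3,0,-0.1],[0.4,0,0],[0.4,0,0],[0.4,0,0]],"roll":[0,0,0,0,0,0,0,0,0,0,0,0]}'
python3 -m handwheel '{"grip":[0.5,0.5,0.5,0.5,0.5],"slide":[[0.4,0,0],[0.4,0,0],[0.4,0,0],[0,0,0],[0,0,0]],"roll":[0,0,0,0,0]}'
python3 - <<'E'
from h import *
import cv2
t=optics.capture("top")[:,:,::-1];s=optics.capture("scene")[:,:,::-1]
cv2.imwrite("pics/top3.png",t);cv2.imwrite("pics/scene3.png",s)
print("bowl table diff",np.abs(t[100:250,110:265].astype(int)-cv2.imread("pics/top1.png")[100:250,110:265]).mean())
a=cv2.resize(t[30:260,335:495],None,fx=2.5,fy=2.5,interpolation=2);b=cv2.resize(s[100:250,155:310],None,fx=2.5,fy=2.5,interpolation=2)
o=np.zeros((575,790,3),np.uint8);o[:,:400]=a;o[:375,402:402+387]=b[:, :387]
cv2.imwrite("pics/crop3.png",cv2.convertScaleAbs(o,alpha=1.4,beta=10))
E
```

```text
time: 5.55
position: [0.5487, -0.3363, 0.2125]
tcp_rot: [[0.702, 0.006, 0.712], [-0.712, -0.002, 0.702], [0.006, -1.0, 0.003]]
ft_force: [0.6, -0.1, 0.4]
gripper_width: 0.748
time: 6.05
position: [0.6373, -0.4284, 0.211]
tcp_rot: [[0.701, 0.005, 0.714], [-0.714, -0.002, 0.701], [0.004, -1.0, 0.002]]
ft_force: [0.0, -0.2, 0.1]
gripper_width: 0.748
bowl table diff 12.184974910394265
```

View pics/crop3.png

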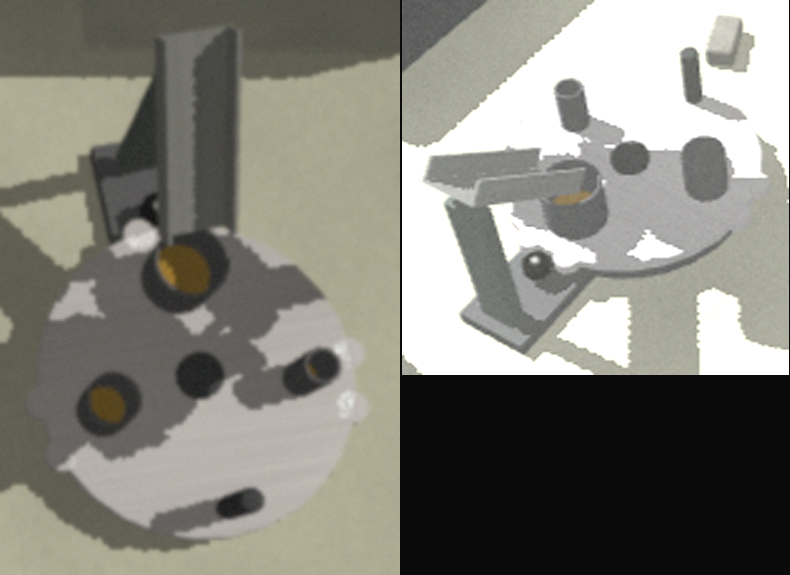

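Now the post base is at top-view (425,232), its top at (435.8,229.2), and the wide rim at (411,138). I'll compare that with the chute direction more carefully, using the chute rims.

Run:
```python
from h import *
H=np.array([.550,-.209]);T=lambda x,y:(335+x/2.5,30+y/2.5);S=lambda x,y:(155+(x-402)/2.5,100+y/2.5)
ang=lambda d:np.degrees(np.arctan2(d[1],d[0]))
def pr(n,c,uv,z):
    p=at(c,*uv,z);d=p[:2]-H;print(n,p,np.hypot(*d),ang(d));return p
b=pr("post b","top",T(225,505),.034);t=pr("post t","top",T(252,498),.094)
b2=pr("post b s","scene",S(694,100),.034);t2=pr("post t s","scene",S(690,52),.094)
w=pr("wide","top",T(187,270),.079);w2=pr("wide s","scene",S(572,180),.079)
k=pr("knob","top",T(201,374),.045);k2=pr("knob s","scene",S(630,155),.045)
for q,n in((b,w),(t,w),(b2,w2),(t2,w2)):print("axis dir post->wide",ang((n-q)[:2]),"mid",(q+(n-q)*100/178)[:2])
# chute rims at outer end and mouth
oL=pr("outer L","top",T(158,38),.19+.0);oR=pr("outer R","top",T(240,30),.19);mR=pr("mouth R","top",T(237,228),.11);mL=pr("mouth L","top",T(162,236),.11)
print("chute along",ang((oL+oR-mL-mR)[:2]),"across-90",ang((oL-oR)[:2])-90,"width",np.linalg.norm(oL-oR))
# foot plate edge left (table)
p=at("top",*T(92,150),.01);q=at("top",*T(112,238),.01);print("plate edge dir",ang((p-q)[:2]))
p=at("scene",*S(462,315),.01);q=at("scene",*S(525,350),.01);r=at("scene",*S(590,280),.01);print("plate s",p,q,r,ang((q-p)[:2])-90,ang((q-r)[:2]))
print("col foot",pr("plate mid","scene",((S(462,315)[0]+S(525,350)[0])/2,(S(462,315)[1]+S(525,350)[1])/2),.01))
```

```text
post b [ 0.4552 -0.2246  0.034 ] 0.09602602230877656 -170.6652729551557
post t [ 0.4542 -0.2244  0.094 ] 0.0970351979027861 -170.85714782075752
post b s [ 0.4583 -0.2201  0.034 ] 0.09234253158593994 -173.09852979389694
post t s [ 0.4563 -0.2208  0.094 ] 0.09441607620101622 -172.8402099185585
wide [ 0.6213 -0.1939  0.079 ] 0.07283525517856561 11.961342653372586
wide s [ 0.629  -0.1954  0.079 ] 0.08015215599336413 9.789590563010043
knob [ 0.5519 -0.2096  0.045 ] 0.001962322021242459 -16.91310218007993
knob s [ 0.556  -0.2053  0.045 ] 0.007024962794359527 31.33366517633973
axis dir post->wide 10.467639140174844 mid [ 0.5485 -0.2073]
axis dir post->wide 10.351295025156185 mid [ 0.548  -0.2073]
axis dir post->wide 8.243455671857072 mid [ 0.5542 -0.2062]
axis dir post->wide 8.367231460621316 mid [ 0.5533 -0.2065]
outer L [ 0.7379 -0.1519  0.19  ] 0.19642842287380824 16.90931702118557
outer R [ 0.744  -0.2051  0.19  ] 0.19401511782146455 1.1424514447798373
mouth R [ 0.6414 -0.2219  0.11  ] 0.09227321376346632 -8.05477170180177
mouth L [ 0.6356 -0.1687  0.11  ] 0.09458326206520977 25.222405930302106
chute along 9.315751458727444 across-90 6.469989997996819 width 0.05360583415271806
plate edge dir 9.713106324862462
plate s [ 0.761  -0.2047  0.01  ] [ 0.7495 -0.1358  0.01  ] [ 0.6634 -0.1495  0.01  ] 9.533472034406671 9.016246449106434
plate mid [ 0.7552 -0.1699  0.01  ] 0.2088901117791532 10.799678058374678
col foot [ 0.7552 -0.1699  0.01  ]
```

View pics/top3.png

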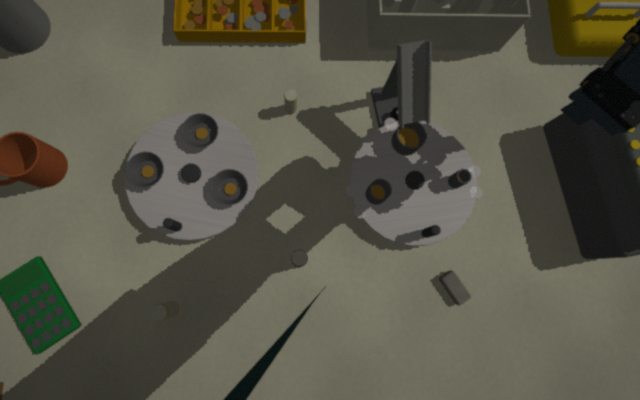

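The bowl turntable hasn't moved: its post is still at (172,224), and only the arm's shadow differs. The gripper is hovering near the black box, so I'll lift it a little for clearance and then hand in.

```bash
python3 -m handwheel '{"grip":[0.5,0.5,0.5,0.5],"slide":[[0,-0.3,0],[0,-0.3,0],[0,0,0],[0,0,0]],"roll":[0,0,0,0]}'; python3 -c "
from cell import ticket;print(ticket.job_done())"
```

```text
time: 6.55
position: [0.6337, -0.4244, 0.2726]
tcp_rot: [[0.701, 0.003, 0.713], [-0.713, 0.0, 0.701], [0.002, -1.0, 0.002]]
ft_force: [-0.5, -0.3, 0.0]
gripper_width: 0.751
the job is handed in; nothing more can be done
None
```

I turned the carousel clockwise until its widest tube stood under the chute, let go of the post and handed the job in at about 6.6 s. I moved it by closing the jaws loosely around the post and sweeping it about 1.24 rad.

- **Carousel angle:** after I let go, the line from post to widest tube pointed along 8.2–10.5° across the two cameras. The chute points along about 9.4°, so joint carousel is within about 0.02 rad of 0.
- **Detent:** while the jaw still held the post, the disc was about 4° past centre. It moved back to centre after I let go, which fits the detent pulling it in.
- **Robot clear:** the gripper finished 0.27 m up with almost no force at the wrist.
- **Bowl turntable:** it looks unmoved in the last top picture. A plain pixel comparison of that area differed by 12 grey levels on average; the arm's shadow is the only change I could see there.
- **Measurement spread:** the two cameras disagreed by 2–5 mm on post and tube positions. One chute reading, taken across its outer end, gave 6.5°; two from its foot plate and one along its rims gave 9.0–9.7°.

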